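Seat a wood strip in the spring press and hold the lever at the third click

ROBOT

A 7-joint arm with a two-finger parallel gripper is mounted at the origin on the work surface; the furniture and walls round the work are solid. World frame = base frame: x ahead of the robot, y to its left, z up, the work surface at z = 0. Lengths are in mm, angles in rad, forces in N, time in s.
With the tool pointing down it reaches from about 400 to 875 mm from the base axis. Payload 4.4 kg.
Tool frame: the origin (TCP) lies at the very end of the fingers, on their centre line; the grasp point (between the pads) lies 19 mm behind it; z points along the fingers, y is the line along which they close (so a half turn about z gives the same grasp; the last joint's range is limited). The gripper opens to 85 mm and grips with 20 to 120 N. Pads are 22 mm wide; open, the fingers measure 114 mm over their backs; the gripper's body (76 mm by 85 mm) begins 54 mm behind the grasp point. The pads swing forward as they close: fully open they stand 13 mm farther back than shut.
Start: joints at [-1.201, 0.628, 0.038, 1.517, -0.027, 0.996, -0.02], TCP at [274.367, 589.271, 231.313] pointing down, gripper open.
Joint ranges: [-3.06, 3.06], [-0.37, 2.12], [-1.25, 1.32], [0.18, 2.47], [-1.1, 4.24], [0.23, 1.98], [-2.94, 2.94]. Speed limits (rad/s): [2.57, 2.57, 3.14, 3.14, 3.14, 3.14, 3.14].

INTERFACE

Orientations are given as [roll, pitch, yaw] about the fixed x, y, z axes, in that order (R = Rz(yaw) Ry(pitch) Rx(roll)).
In Python, from cell import sensors, get_image, camera_params, order gives the robot as it stands.
- The arm moves only by the shell command python3 -m inch 'ROWS' [OPENING]. ROWS is JSON, a list that holds one entry, the list of rows, each a list of 4 numbers: the shift along the tool's x, y, z in cm, then the turn about the tool's z in degrees. A call has 1 to 8 rows; each row is the pose to reach, as a shift and turn from the pose commanded when the call began, along the tool's axes at that moment; what a row does not reach only later rows make up. A row lasts 1/12 s, in which the tool goes at most 41.7 mm and 7.16 degrees, less where a joint would pass 70% of its speed; a pose out of reach is approached as far as the arm can. A call with a gripper value outside its range is refused whole. OPENING is the finger opening in cm, from 0 to 8.54, set as the call begins (- or left out, the last holds). The fingers move at their own pace and stop on an object; the grip force is fixed at half the most. Time passes only in rows, so rows that repeat a pose let the fingers close. It gives the time, the measured TCP pose, the force, the opening and the grip force at its end, in the units of the state.
- sensors.read_state(): the state, without advancing time (a new reading comes with each control period).
- get_image(name): name is "side" or "top" or "wrist"; returns the picture (480x640x3 uint8, blue, green, red); there is no depth.
- camera_params(name): a dict with "mtx" (3x3 intrinsics, pixels), "D" ([k1, k2, p1, p2, k3] as OpenCV has them; the pictures are not rectified), "rvec" (rotation vector, rad) and "tvec" (3), from world to camera coordinates, as OpenCV has them. Camera axes: x right, y down, z forward; pixel columns grow to the right and rows downward; lengths in mm; the calibration is good to about 2 mm. A picture is of the moment at which its call begins: read the wrist's pose just before it. camera_params takes no time and is no camera call; for the wrist camera it gives the pose at the moment of the call.
- order.finish_job(): hands the job in; it is judged then, once.
The state is a dict: "clock": time; "qpos": joint angles; "qd": joint speeds; "tau": joint torques, N m; "eef_pos": TCP position; "tool_rot": TCP orientation; "force": force on the tool from outside, world axes, zero at the start; "torque": the same for the moment, N m; "width": finger opening in mm; "gripper_force": force on a finger pad.
Only numpy, scipy, OpenCV 4.12 (cv2) and the standard library are available. Lean on these libraries where they do the work, as an engineer would, in place of code of your own. Each camera call takes 0.05 s, during which the arm holds its last target. There are 200 camera calls.

TASK

Push the wooden strip along the bed of the small spring press until you feel it come up solid against the stop hidden in the tunnel. Then press the lever's paddle down past its first two clicks to the third click, not on to the end beyond it, and finish while still holding it there against the return spring, so that the foot keeps the strip clamped. Apart from the paddle let go of everything, and leave the things lying round the press where they are.

Things in the scene. Friction and masses are not known exactly. Their poses are not given: they have to be found in the camera images.
- press: fixed bench press. Origin: bench top, under the foot's place on the bed. x: from paddle to pivot (roughly away from robot), y: along the bed to where the strip sticks out (roughly robot's left), z up. Grey bed 10 mm thick, x -50 to 100, y -100 to 200 mm. Rails 12 mm high above the bed, 42 mm apart (x +-21 to +-28 mm), from y -20 to 90 mm, guide the strip along the line x = 0
- tunnel_mouth (a point): middle of the mouth, at bed level, of the dark covered tunnel (top 49 mm above the bench) that runs from here (press y = -20 mm) 78 mm in the press's -y. It hides a rigid stop whose place differs each time: its face lies 10 to 45 mm inside the mouth
- pivot (a point): lever pivot, press x 70, y 0, z 75 mm; its axis runs along the press's y. The yoke round it reaches 98 mm above the bench. On the yoke's +y side a round plate has four small studs, for rest and the three clicks; a pointer on the lever passes over them
- strip_center (a point): centre of the loose plain wooden strip, 38 x 170 x 19 mm, long along its own y (as the press's y), flat on the bed, front (-y) end between the rails. Its back end, 85 mm from this point, sticks out past the rails: push there. It slides 40 to 120 mm in -y, at about 1 N, until the rigid stop; 5 to 15 N there is plenty. It stays when let go
- seat (a joint): a light spring pin (about 0.1 N) in the stop's face, hidden in the tunnel: 0 = out, strip not yet home; 0.005 m = pushed in flush, strip home against the stop. It springs back out if the strip is drawn back
- paddle_top (a point): middle of the top of the black paddle on the lever's end, 46 mm along the lever x 64 mm across x 16 mm thick; 195 mm from the pivot along the lever and 8 mm above its centre line. Own x: along the lever to the pivot; z: out of the top. At rest 192 mm above the bench at press x = -86 mm, sloping 0.60 rad, pivot end low; at the third click 70 mm high at x = -125 mm, nearly level
- lever (a joint): turn of the lever, rad: 0 = rest (raised), grows as the paddle is pressed; slope above level = 0.60 - value. Clicks 0.22, 0.44, third 0.66: resistance peaks at 0.11, 0.33, 0.55 and drops lowest at each click; end stop 0.83. The spring beats the clicks: let go, it flies back to 0. Pressing takes 2 to 15 N at the paddle. From about 0.56 the foot bears on the strip
- foot: rubber-tipped spring foot under the lever, 75 mm from the pivot, that comes down on the strip; ball tip 22 mm across. Origin on the lever's centre line above the tip
- strip: the same wooden strip; origin in the middle of its underside
- sander: rubber sanding block with brown top, 67 x 112 x 28 mm, bystander; origin in the middle of its underside
- tin: round tin, 75 mm across, 58 mm high, bystander; origin in the middle of its underside
- tape: roll of masking tape lying flat, 96 mm across, 25 mm high, bystander; origin in the middle of its underside
- jar: clear screw jar with red lid, 66 mm across, 84 mm high, bystander; origin in the middle of its underside

How it is judged (in metres and radians):
On the way, in this order (a step that is already met when the one before it is completed fails the run):
1. the strip is pushed home against the hidden stop while the lever is still up (value of joint seat above 0.003 m and value of joint lever below 0.1 rad), for 0.2 s.
2. the lever is pressed to the third click and the foot bears on the strip (value of joint lever between 0.59 and 0.74 rad and contact force between foot and strip above 1.5 N), for 0.2 s.
At the end, for the whole second after the job is handed in: the robot is still pressing on the press's lever (over 1.5 N) and holds it at the third click (0.59 to 0.74 rad), the foot bears on the strip with more than 1.5 N, the strip is still home against the stop (seat pin in by more than 3 of 5 mm), and the robot does not touch the strip (all of step 2 and value of joint seat above 0.003 m and contact force between any of the fingers, the arm and press above 1.5 N and contact force between each of the fingers, the arm and strip below 0.5 N); the arm keeps its last pose, push and grip.
It fails at once if the lever is pushed on past the third click towards its end stop (value of joint lever above 0.78 rad).
It fails at once if a bystander object is pushed away from its place (distance of any of sander, tin, tape, jar from where it was at the start of the episode above 0.03 m).
It also fails if it takes over 58 s, if anything falls off the work surface, if the arm or the gripper's body presses on something with over 40 N, if the wrist force passes 120 N, or if a joint passes its speed limit or range.

## Working session

There is one attempt and no reset: what is moved stays moved. The work goes in short steps, Python scripts to look and compute and a shell command to move; the robot and the scene stay as the last step left them, time stands still between calls to the robot, and variables do not carry over. Pictures are saved under pics/ and viewed, at most 10 in all, crops included, and the job is handed in when it is done.

```bash
mkdir -p pics; ls; python3 - <<'E'
from cell import sensors,get_image,camera_params
import cv2,numpy as np
s=sensors.read_state();print(s)
for n in("top","side"):
    cv2.imwrite(f"pics/{n}0.png",get_image(n))
    p=camera_params(n);R=cv2.Rodrigues(np.array(p["rvec"],float))[0];print(n,p["mtx"],(-R.T@np.array(p["tvec"]).ravel()).round(),R[2].round(2))
E
```

```text
pics
{'clock': 0.0, 'qpos': array([-1.20082406,  0.6293154 ,  0.03842696,  1.51841196, -0.02698956,
        0.9962842 , -0.01999219]), 'qd': array([-0.00027216, -0.00084854, -0.00101718,  0.00089056,  0.00120847,
       -0.00031294, -0.00265738]), 'tau': array([-9.99206786e-04, -5.63391244e+01,  1.22603405e+00, -1.93443096e+01,
        1.10029976e-02,  1.04491721e-02, -6.17382028e-06]), 'eef_pos': array([274.07035005, 588.68622101, 230.39467181]), 'tool_rot': array([-3.13969148e+00,  2.43021711e-05,  2.70584503e+00]), 'force': array([-0.36030243,  0.39480729, -0.28380208]), 'torque': array([-0.03790496, -0.05912346,  0.03673914]), 'gripper_force': 0.0, 'width': 85.75448993711115}
top [[572.83604412   0.         319.26693679]
 [  0.         572.83604412 243.62181928]
 [  0.           0.           1.        ]] [ 502.   -4. 1445.] [ 0.05 -0.   -1.  ]
side [[587.59417996   0.         321.21240017]
 [  0.         587.59417996 238.78107559]
 [  0.           0.           1.        ]] [ 358. 1097.  795.] [ 0.16 -0.84 -0.51]
```

View pics/top0.png

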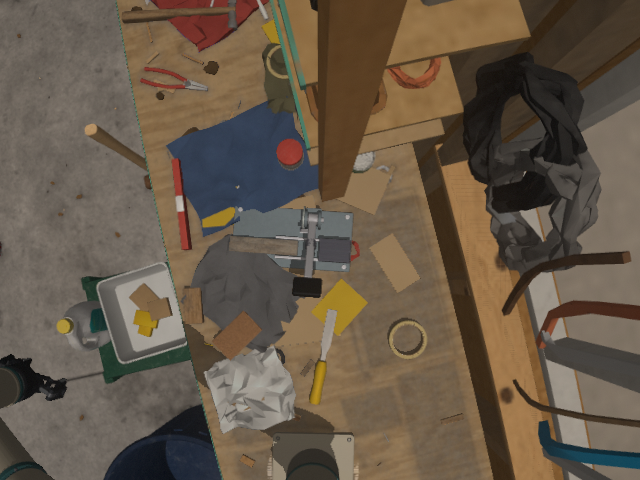

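View pics/side0.png

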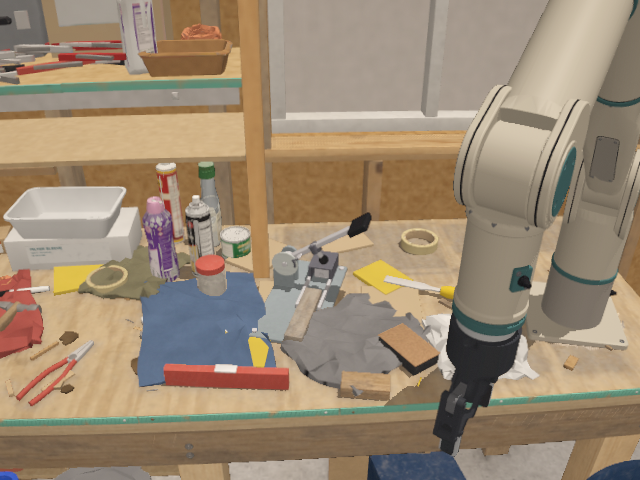

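The top view shows the press bed at about cols 232–353, rows 208–270. The strip runs along row 243 (cols 230–300) and the paddle is at (307,287). In the side view the raised paddle is at (360,226), and the post stands behind the tunnel.

```bash
python3 - <<'E'
import cv2
a=cv2.imread("pics/top0.png")[195:305,215:365];b=cv2.imread("pics/side0.png")[205:345,240:390]
a=cv2.resize(a,None,fx=5,fy=5,interpolation=cv2.INTER_CUBIC);b=cv2.resize(b,None,fx=4,fy=4,interpolation=cv2.INTER_CUBIC)
cv2.imwrite("pics/topc.png",a);cv2.imwrite("pics/sidec.png",b)
E
```

```text
(no output)
```

View pics/topc.png

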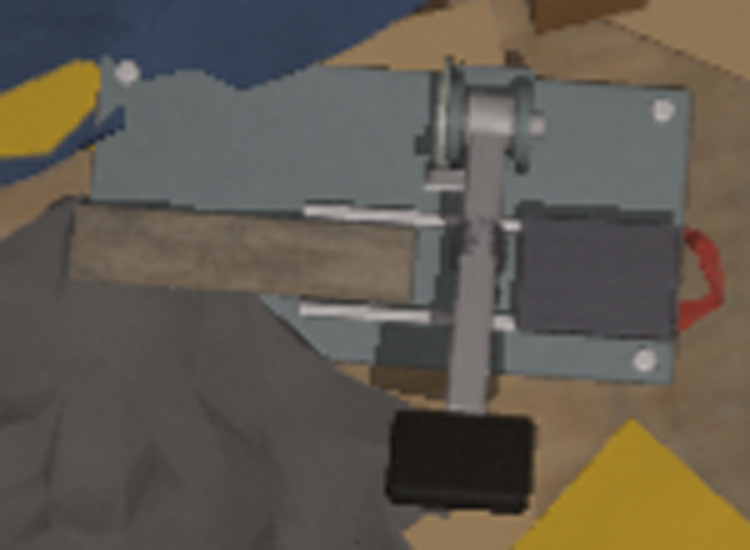

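View pics/sidec.png

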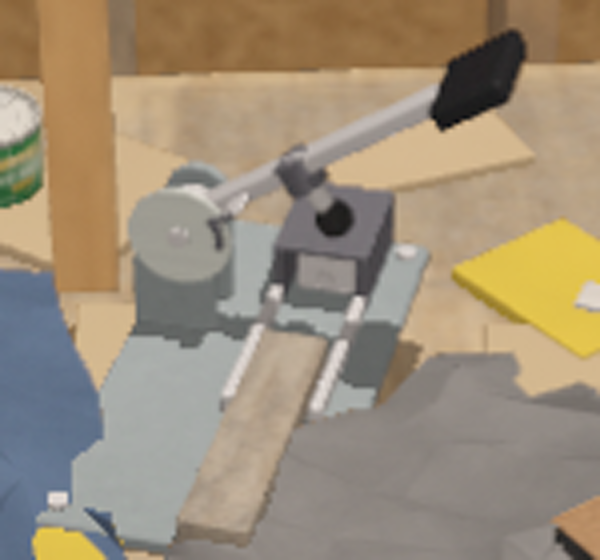

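In the top crop the bed's right corners are at (690,92) and (672,383). The strip's top corners are at (77,206), (68,279), (414,229) and (412,302), and the paddle centre is at about (462,460). The side crop shows the lever up and the strip lying free between the rails.

```bash
cat >h.py <<'E'
import numpy as np,cv2
from cell import camera_params
def ray(n,uv,p=None):
    p=p or camera_params(n);R=cv2.Rodrigues(np.array(p["rvec"],float))[0]
    x=cv2.undistortPoints(np.array(uv,float).reshape(-1,1,2),np.array(p["mtx"]),np.array(p["D"])).reshape(-1,2)
    return -R.T@np.array(p["tvec"],float).ravel(),np.c_[x,np.ones(len(x))]@R
def onz(n,uv,z,p=None):
    c,d=ray(n,uv,p);return c+d*((z-c[2])/d[:,2])[:,None]
E
python3 - <<'E'
from h import *
t=lambda *u:np.array(u)/5+[215,195]
bed=onz("top",t((690,92),(672,383)),10);st=onz("top",t((77,206),(414,229),(412,302),(68,279)),29);sb=onz("top",t((77,206),(68,279)),29)
pad=onz("top",t((462,460)),192)
rails=onz("top",t((303,209),(437,219),(300,309),(429,317)),22)
print(bed.round(1),st.round(1),pad.round(1),rails.round(1),sep="\n")
c=st.mean(0);d=(st[0]+st[3]-st[1]-st[2])/2;print("strip c",c,"len",np.linalg.norm(d),"yaw+y",np.degrees(np.arctan2(-d[0],d[1])))
e=bed[0]-bed[1];print("bed x yaw",np.degrees(np.arctan2(e[1],e[0])),np.linalg.norm(e))
r=(rails[0]-rails[1]+rails[2]-rails[3]);print("rail yaw",np.degrees(np.arctan2(-r[0],r[1])))
for y in(-2,-3,-4,-5):
    a=np.radians(y);X=np.array([np.cos(a),np.sin(a)]);Y=np.array([-X[1],X[0]])
    print(y,"O from bed",(bed[0,:2]-100*X+100*Y).round(1),(bed[1,:2]+50*X+100*Y).round(1),"pad",(pad[0,:2]+86*X).round(1), "mid rail",(rails[[0,2],:2].mean(0)-90*Y).round(1))
# side check: strip back end corner
s=lambda *u:np.array(u)/4+[240,205]
print(onz("side",s((322,337),(262,328),(178,522),(250,540)),29).round(1))
print(onz("side",s((482,80)),192).round(1))
E
```

```text
[[658.1 -88.6  10. ]
 [511.5 -82.2  10. ]]
[[592.8 216.2  29. ]
 [584.9  48.1  29. ]
 [548.7  48.2  29. ]
 [556.3 219.6  29. ]]
[[474.8  18.7 192. ]]
[[594.1 103.9  22. ]
 [590.5  37.   22. ]
 [544.2 104.1  22. ]
 [541.6  39.8  22. ]]
strip c [570.67326829 133.03229349  29.        ] len 169.96980482659922 yaw+y -2.624642486707362
bed x yaw -2.4950930641312015 146.76804472767466
rail yaw -2.6860153562859157
-2 O from bed [561.7  14.8] [564.9  16. ] pad [560.7  15.7] mid rail [566.   14.1]
-3 O from bed [563.5  16.5] [566.6  15. ] pad [560.6  14.2] mid rail [564.4  14.2]
-4 O from bed [565.3  18.1] [568.3  14. ] pad [560.6  12.7] mid rail [562.9  14.2]
-5 O from bed [567.2  19.7] [570.  13.] pad [560.4  11.3] mid rail [561.3  14.4]
[[553.5  50.9  29. ]
 [588.   49.1  29. ]
 [594.1 220.2  29. ]
 [555.9 226.4  29. ]]
[[473.2  32.4 192. ]]
```

```bash
python3 -m inch '[[[-41.2,-17.1,0,-22.4],[-41.2,-17.1,0,-22.4],[-41.2,-17.1,0,-22.4],[-41.2,-17.1,0,-22.4],[-41.2,-17.1,0,-22.4],[-41.2,-17.1,0,-22.4],[-41.2,-17.1,0,-22.4],[-41.2,-17.1,0,-22.4]]]' 0
cat >>h.py <<'E'
def st():
    from cell import sensors
    return sensors.read_state()
def togo(x,y,z=None):
    s=st();from_=s["eef_pos"];R=cv2.Rodrigues(np.eye(3))[0]
    from scipy.spatial.transform import Rotation as Ro
    R=Ro.from_euler("xyz",s["tool_rot"]).as_matrix();d=np.array([x,y,from_[2] if z is None else z])-from_
    print("tcp",from_.round(1),"yaw",np.degrees(s["tool_rot"][2]).round(2),"F",s["force"].round(2),"shift cm",(R.T@d/10).round(2),"t",s["clock"])
E
python3 -c "
from h import *;togo(575,255,230)"
```

```text
clock: 0.77
eef_pos: [500.4, 341.6, 231.0]
tool_rot: [-3.141, -0.001, 3.097]
force: [0.5, 1.3, 0.8]
width: -0.1
gripper_force: 0.0
tcp [500.4 341.6 231. ] yaw 177.43 F [0.49 1.26 0.85] shift cm [-7.84 -8.31  0.1 ] t 0.7667
```

```bash
python3 -m inch '[[[-7.8,-8.3,0,0],[-7.8,-8.3,0,0],[-7.8,-8.3,0,0],[-7.8,-8.3,4,0],[-7.8,-8.3,8,0],[-7.8,-8.3,12,0],[-7.8,-8.3,15,0],[-7.8,-8.3,15,0]]]' 
python3 - <<'E'
from h import *;from cell import get_image
togo(575,255,19)
cv2.imwrite("pics/s1.png",cv2.resize(get_image("side")[200:380,190:430],None,fx=3,fy=3))
E
```

```text
clock: 1.43
eef_pos: [568.8, 254.6, 74.5]
tool_rot: [-3.135, -0.012, 3.097]
force: [-1.5, -1.2, -1.8]
width: -0.2
gripper_force: 0.0
tcp [568.8 254.6  74.5] yaw 177.43 F [-1.55 -1.2  -1.76] shift cm [-0.69  0.11  5.54] t 1.4333
```

View pics/s1.png

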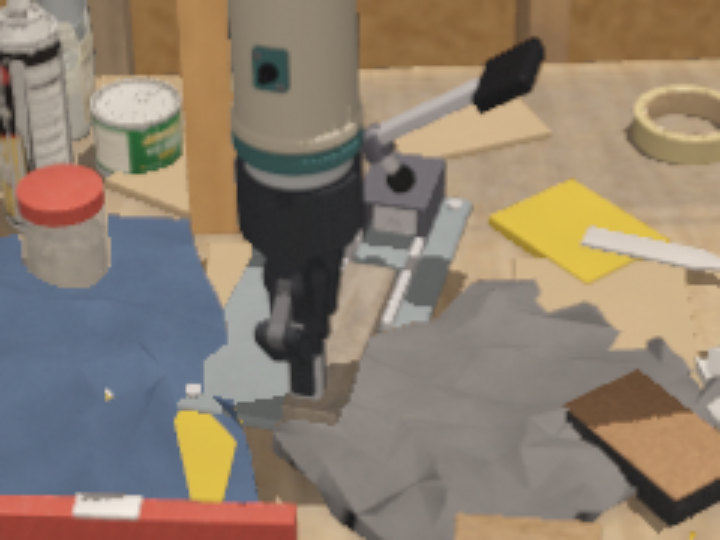

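The fingertips are at about (310,385), above and just behind the strip's back end, with nothing in the way. Next I go down.

```bash
python3 -m inch '[[[0,0,2.5,0],[0,0,5,0],[0,0,5.4,0],[0,0,5.4,0],[0,0,5.4,0],[0,0,5.4,0]]]' 
python3 -c "
from h import *;togo(575,228,19)"
```

```text
clock: 1.98
eef_pos: [575.3, 257.8, 29.7]
tool_rot: [3.14, 0.003, 3.097]
force: [0.4, -0.3, 0.4]
width: 0.2
gripper_force: 0.0
tcp [575.3 257.8  29.7] yaw 177.43 F [ 0.38 -0.3   0.37] shift cm [-0.1  -2.98  1.06] t 1.9833
```

```bash
python3 -m inch '[[[0,0,1.1,0],[0,-1,1.1,0],[0,-2,1.1,0],[0,-3,1.1,0],[0,-4,1.1,0],[0,-5,1.1,0],[0,-6,1.1,0],[0,-6,1.1,0]]]' 
python3 -m inch '[[[0,-0.5,0,0],[0,-1,0,0],[0,-1.5,0,0],[0,-2,0,0],[0,-2,0,0]]]'
python3 -c "
from h import *;togo(575,228,19)"
```

```text
clock: 2.65
eef_pos: [571.1, 193.0, 16.3]
tool_rot: [-3.139, -0.001, 3.093]
force: [0.2, -0.9, -0.1]
width: 0.1
gripper_force: 0.0
clock: 3.07
eef_pos: [570.2, 175.8, 16.3]
tool_rot: [-3.141, -0.0, 3.096]
force: [0.1, 0.1, -0.3]
width: 0.2
gripper_force: 0.0
tcp [570.2 175.8  16.3] yaw 177.37 F [ 0.07  0.06 -0.26] shift cm [-0.24  5.24 -0.27] t 3.0667
```

```bash
for i in 1 ; do python3 -m inch '[[[0,-0.4,0,0],[0,-0.8,0,0],[0,-1.2,0,0],[0,-1.6,0,0],[0,-1.6,0,0]]]'|egrep 'eef|force'; done
python3 - <<'E'
from h import *;from cell import get_image
cv2.imwrite("pics/s2.png",cv2.resize(get_image("side")[200:380,190:430],None,fx=3,fy=3))
E
```

```text
eef_pos: [570.4, 163.9, 16.7]
force: [0.8, 5.5, -0.6]
gripper_force: 3.0
```

View pics/s2.png

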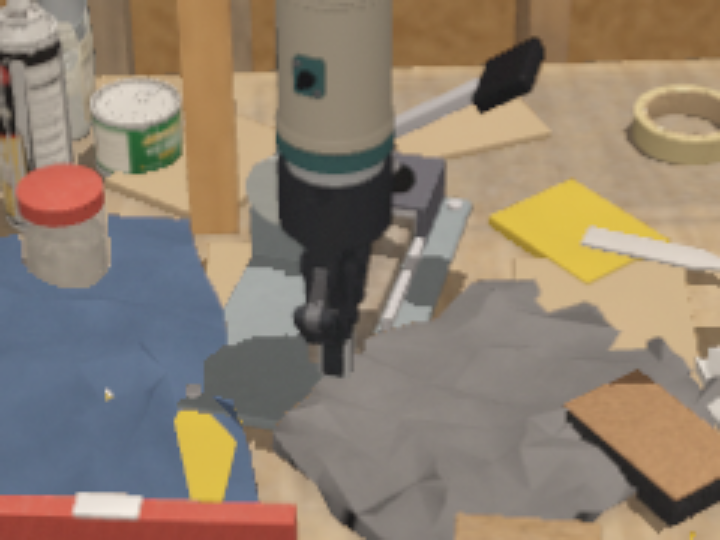

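The fingers are pressing the strip's back end at about (335,370), and the force has risen to 5.5 N. A few more mm will show whether that is the stop.

```bash
python3 -m inch '[[[0,-0.2,0,0],[0,-0.4,0,0],[0,-0.4,0,0],[0,-0.4,0,0]]]'|egrep 'eef|force'; python3 -m inch '[[[0,0,0,0],[0,0,0,0],[0,0,0,0],[0,0,0,0]]]'|egrep 'eef|force'
```

```text
eef_pos: [570.4, 163.7, 17.0]
force: [0.5, 11.9, -1.1]
gripper_force: 5.8
eef_pos: [570.5, 163.6, 17.0]
force: [1.0, 11.5, -0.7]
gripper_force: 5.7
```

It is solid: 11.5 N with no further movement. Next I back off, go up and over the paddle.

```bash
python3 -m inch '[[[0,2,0,0],[0,4,0,0],[0,4,-4,0],[0,4,-8,0],[0,4,-12,0],[0,4,-16,0],[0,4,-20,0],[0,4,-23,0]]]'|egrep 'eef|force'; python3 -m inch '[[[0,0,0,0],[0,0,0,0],[0,0,0,0]]]'|egrep 'eef|force'
python3 -c "
from h import *;togo(486,19,235)"
```

```text
eef_pos: [571.7, 196.6, 249.9]
force: [0.2, 0.5, 0.1]
gripper_force: 0.0
eef_pos: [570.3, 196.3, 245.5]
force: [0.1, -0.1, -1.0]
gripper_force: 0.0
tcp [570.3 196.3 245.5] yaw 177.4 F [ 0.08 -0.14 -0.99] shift cm [  7.62 -18.09   1.08] t 5.1167
```

```bash
python3 -m inch '[[[7.6,-18.1,0,0],[7.6,-18.1,0,0],[7.6,-18.1,0,0],[7.6,-18.1,0,0],[7.6,-18.1,0,0],[7.6,-18.1,0,0],[7.6,-18.1,0,0],[7.6,-18.1,0,0]]]'|egrep 'eef|force'
python3 - <<'E'
from h import *;from cell import get_image
togo(486,19,235)
a=get_image("side")[170:350,220:430];b=get_image("top")[195:305,215:365]
f=lambda i:cv2.resize(i,(400,400*i.shape[0]//i.shape[1]))
A,B=f(a),f(b);H=max(len(A),len(B));pad=lambda i:cv2.copyMakeBorder(i,0,H-len(i),0,0,0)
cv2.imwrite("pics/s3.png",np.hstack([pad(A),pad(B)]))
E
```

```text
eef_pos: [486.7, 20.3, 245.3]
force: [0.9, 0.7, 0.1]
gripper_force: 0.0
tcp [486.7  20.3 245.3] yaw 177.44 F [0.91 0.66 0.08] shift cm [ 0.06 -0.14  1.03] t 5.7833
```

View pics/s3.png

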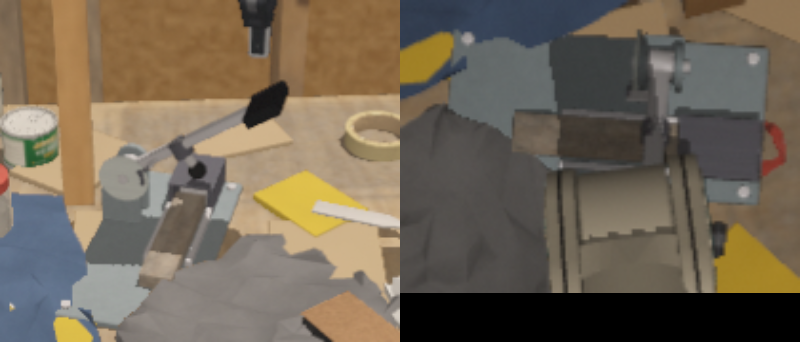

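The strip sits in the tunnel mouth and the fingertips (258,50 in the left picture) are straight above the paddle (268,103). I'll press along its arc.

```bash
python3 -m inch '[[[0,0,2.5,0],[0,0,4.2,0],[0,0,5.1,0],[0.7,0,6.2,0],[1.3,0,7.2,0],[1.9,0,8.1,0],[2.5,0,9,0],[2.5,0,9,0]]]'|egrep 'eef|force'
python3 -m inch '[[[0.4,0,1,0],[0.8,0,2,0],[1.2,0,3,0],[1.6,0,4.1,0],[1.6,0,4.1,0],[1.6,0,4.1,0]]]'|egrep 'eef|force'
```

```text
eef_pos: [462.3, 21.9, 155.6]
force: [2.2, -0.1, 2.3]
gripper_force: 1.6
eef_pos: [447.1, 22.3, 115.6]
force: [2.0, 0.6, 3.8]
gripper_force: 2.1
```

```bash
python3 -m inch '[[[0.2,0,0.7,0],[0.4,0,1.4,0],[0.5,0,2.1,0],[0.5,0,2.8,0],[0.6,0,3.4,0],[0.6,0,4,0],[0.6,0,4,0],[0.6,0,4,0]]]'|egrep 'eef|force'
```

```text
eef_pos: [442.7, 22.6, 76.3]
force: [2.7, 0.5, 7.7]
gripper_force: 3.7
```

```bash
python3 -m inch '[[[0,0,0.2,0],[0,0,0.4,0],[0,0,0.4,0],[0,0,0.4,0],[0,0,0.4,0],[0,0,0.4,0]]]'|egrep 'eef|force'
python3 - <<'E'
from h import *;from cell import get_image
togo(440,20,71)
cv2.imwrite("pics/s4.png",cv2.resize(get_image("side")[170:350,220:430],None,fx=3,fy=3))
E
```

```text
eef_pos: [442.7, 22.6, 72.6]
force: [2.4, 0.8, 7.5]
gripper_force: 3.9
tcp [442.7  22.6  72.6] yaw 177.47 F [2.41 0.82 7.54] shift cm [ 0.26 -0.27  0.16] t 8.2167
```

View pics/s4.png

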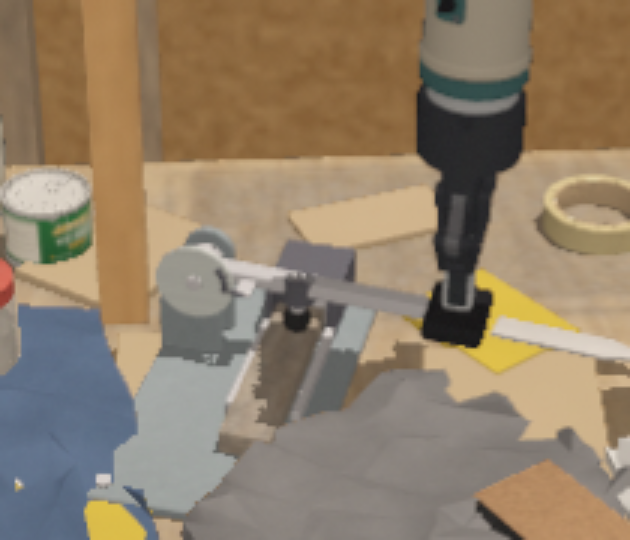

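The lever is nearly level with the fingers holding the paddle at about (458,310). The foot at (297,318) is down on the strip. The TCP at z = 72.6 mm puts the lever at about 0.65, with 7.5 N of push.

```bash
python3 -c "
from cell import order;print(order.finish_job())"
```

```text
the job is handed in; nothing more can be done
None
```

I pushed the strip until it came up solid against the hidden stop, and I'm holding the paddle at the third click (lever about 0.65 rad, about 7.5 N) with the foot down on the strip. Nothing else was touched, and the job is handed in; no verdict came back, and the lever angle is worked out from the fingertip height.

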